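# Return a brass hose tail through the sprung flap of its stock hopper

## Task

Put the brass hose tail away in the returns hopper with the yellow flap: press the sprung flap down with it, keep the flap held open until the tail is well past it, and only then let go so that it drops inside. Come out again so that the flap springs fully shut, and leave the blue hopper's flap, the steel hose tail and the other things on the bench alone.

Things in the scene. Friction and masses are not known exactly. Their poses are not given: they have to be found in the camera images.
- brass_tail_center (a point): The brass (yellow metal) hose tail, upright on the bench: round foot 26 mm in diameter and 12 mm high, tapering by 17 mm height into a straight shank 18 mm in diameter; 85 mm tall, 0.1 to 0.2 kg. This point is its centre, half-way up (42.5 mm above its foot's underside); z runs up the shank. To be put away.
- steel_tail_center (a point): The steel (silver) hose tail, upright on the bench: round foot 26 mm in diameter and 12 mm high, tapering by 17 mm height into a straight shank 18 mm in diameter; 85 mm tall, 0.1 to 0.2 kg. This point is its centre, half-way up (42.5 mm above its foot's underside); z runs up the shank. A bystander: leave it standing.
- hopper_brass: The hopper for brass: grey box with a yellow flap and front band, 160 (x) by 166 (y) by 150 mm high, fixed. Origin: centre of its underside; x from the front wall (outside at -80 mm, robot side) to the clear window wall, y along the flap's hinge, z up. Floor 5 mm up, space inside 148 by 150 mm. Its top has a slot, x -74 to -16 mm, 150 mm wide in y, shut flush by the sprung flap; the rest is a fixed plate.
- hopper_steel: The hopper for steel, of the same build and size (150 mm high), with a blue flap and front band; origin and axes as for the other. Leave it alone.
- slot_brass (a point): Where to enter the brass hopper: level with its top (150 mm above the bench), mid-slot in y, 21 mm from the inside of the front wall; axes as the hopper's. Fingers centred here, closing along y, with tips 60 mm below the top keep the flap off the 18 mm shank between them; the tail, gripped by its upper half, can then drop about 40 mm to the floor.
- flap_brass (a joint): Yellow flap, rad: 0 shut (level), grows as its free edge (by the front wall) is pushed down, to 1.35. Hinge along y at hopper x = -16, z = 148 mm; 57 mm long, 146 wide, 4 thick. The spring pushes it shut: about 4 to 5 N near the free edge to start it, 5 N to keep it wide open; a tail's weight does not open it. If it leans on a tail that is let go, it can pinch it against the front wall.
- flap_steel (a joint): Blue flap of the steel hopper, rad: 0 shut, grows as it is pushed down. Same build. Leave it shut.
- tee_center (a point): Dark steel pipe tee lying flat, about 70 by 50 by 34 mm; the centre of its straight run, 17 mm above the bench. Bystander.
- jar_center (a point): Jar with a red lid, 54 mm in diameter, 70 mm tall; its centre, half-way up. Bystander.
- carton_center (a point): Cardboard carton 120 by 160 by 75 mm high; its centre, half-way up. Bystander.

How it is judged:
On the way, in this order (a step that is already met when the one before it is completed fails the run):
1. the brass hose tail has been picked up off the bench, clear of the hopper's top (height (world z) of brass_tail_center above 0.17 m and contact force between the fingers and brass_tail above 1 N), for 0.2 s.
2. the yellow flap is held open (beyond 0.6 rad) with the tail in the slot, its centre below the hopper's top, and still in the fingers (value of joint flap_brass above 0.6 rad and z of brass_tail_center in the frame of hopper_brass below 0.148 m and x of brass_tail_center in the frame of hopper_brass between -0.08 and -0.01 m and y of brass_tail_center in the frame of hopper_brass between -0.075 and 0.075 m and contact force between the fingers and brass_tail above 1 N), for 0.2 s.
At the end, for the whole second after the job is handed in: The brass tail is at rest inside the yellow-flapped hopper, its centre within the walls and under 60 mm above the bench; both flaps are shut (under 0.08 rad); the steel tail, tee, jar and carton are within 30 mm of where they were (z of brass_tail_center in the frame of hopper_brass below 0.06 m and x of brass_tail_center in the frame of hopper_brass between -0.075 and 0.075 m and y of brass_tail_center in the frame of hopper_brass between -0.076 and 0.076 m and value of joint each of flap_brass, flap_steel below 0.08 rad and linear speed of brass_tail below 0.03 m/s and distance of each of steel_tail_center, tee_center, jar_center, carton_center from where it was at the start of the episode below 0.03 m); the robot touches nothing.
It fails at once if the blue flap is pushed open (beyond 0.2 rad) (value of joint flap_steel above 0.2 rad).
It fails at once if a bystander (steel hose tail, tee, jar or carton) is moved by more than 30 mm (distance of any of steel_tail_center, tee_center, jar_center, carton_center from where it was at the start of the episode above 0.03 m).
It also fails if it takes over 51 s, if anything falls off the work surface, if the arm or the gripper's body presses on something with over 40 N, if the wrist force passes 120 N, or if a joint passes its speed limit or range.

## Robot

A 6-joint arm with a two-finger parallel gripper is mounted at the origin on the work surface. World frame = base frame: x ahead of the robot, y to its left, z up, the work surface at z = 0. Lengths are in m, angles in rad, forces in N, time in s.
With the tool pointing down it reaches from about 0.275 to 0.775 m from the base axis. Payload 14.6 kg.
Tool frame: the origin (TCP) lies on the centre line of the jaws, within the pads' length; the fingertips stand 8 mm ahead of it and the grasp point (between the pads) lies 11 mm behind it; z points along the fingers, y is the direction in which the jaws open and shut (so a half turn about z gives the same grasp; the last joint's range is limited). The gripper opens to 85 mm and grips with 20 to 120 N. Pads are 22 mm wide; open, the fingers measure 114 mm over their backs; the gripper's body (76 mm by 85 mm) begins 54 mm behind the grasp point. The pads swing forward as they close: fully open they stand 13 mm farther back than shut.
Start: joints at [1.146, 0.263, -0.048, 1.259, 0, 1.415], TCP at [0.14, 0.506, 0.239] pointing down, gripper open.
Joint ranges: [-2.65, 2.65], [-0.89, 1.7], [-1.18, 1.37], [-2.13, 2.11], [-1.35, 1.29], [-3.14, 3.14]. Speed limits (rad/s): [1.89, 1.89, 2.57, 2.79, 3.14, 3.14].

## Interface

Orientations are given as a unit quaternion [w, x, y, z].
In Python, from workcell import get_state, vision, ctrl, finder gives the robot as it stands.
- The arm moves only by the tool step_arm, never from a script. Its argument "commands" is text: rows parted by semicolons, each of 7 numbers parted by spaces: the finger opening in mm, from 0 to 85.4, then the shift along the tool's x, y, z in mm, then the turn, a rotation vector about the tool's x, y, z in rad. A call has 1 to 12 rows; each row is the pose to reach, as a shift and turn from the pose measured when the call began, along the tool's axes at that moment; what a row does not reach only later rows make up. A row lasts 1/10 s, in which the tool goes at most 50 mm and 8.59 degrees, less where a joint would pass 70% of its speed; a pose out of reach is approached as far as the arm can. A call with a gripper value outside its range is refused whole. The fingers move at their own pace and stop on an object; "newtons" is the grip in N (left out, the last holds). Time passes only in rows, so rows that repeat a pose let the fingers close. It gives the time, the measured TCP pose, the force and the opening at its end, in the units of the state.
- get_state(): the state, without advancing time (a new reading comes with each control period).
- vision.camera(name): name is "side" or "top" or "wrist"; returns (picture, depth): 400x640x3 uint8, red, green, blue; 400x640 float32, m along the optical axis (not along the pixel's ray), 0 where there is no reading.
- vision.calibration(name): a dict with "fx", "fy", "cx", "cy" (pixels), "D" ([k1, k2, p1, p2, k3] as OpenCV has them; the pictures are not rectified), "cam_to_world" (4x4, takes a point from camera to world coordinates); the wrist camera has in their place "T_tool_cam" (4x4, takes a point from camera to tool coordinates, whose origin is the TCP and whose axes are the flange's). Camera axes: x right, y up, looking along -z (the intrinsics and any distortion apply to the point x, -y, -z); pixel columns grow to the right and rows downward; lengths in m; the calibration is good to about 2 mm. A picture is of the moment at which its call begins: read the wrist's pose just before it. calibration takes no time and is no camera call.
- ctrl.job_done(): hands the job in, once; it reports no verdict.
Trained networks look in the newest picture that a camera, given by its name, has taken for a name from the list of things; names that differ only in an ending like _2 or _b are one class to them, and where a whole thing is asked for, a point or a joint stands for the part that bears it (a point fixed in the world has none). Each returns a list of dicts, best first, with "p" (0 to 1); they miss things now and then, are a little off and sometimes report something else, mostly with a low value. They report only what shows in the picture. A call takes as long as a camera call.
- finder.search_frame(camera, label): "rect" ([centre column, centre row, width, height] in pixels, round what is visible of it).
The state is a dict: "clock": time; "joint_positions": joint angles; "joint_velocities": joint speeds; "effort": joint torques, N m; "tcp_pos": TCP position; "tcp_rot": TCP orientation; "contact_force": force on the tool from outside, world axes, zero at the start; "ft_torque": the same for the moment, N m; "opening": finger opening in m.
Only numpy, scipy, OpenCV 4.12 (cv2) and the standard library are available. Lean on these libraries where they do the work, as an engineer would, in place of code of your own. Each camera call takes 0.05 s, during which the arm holds its last target.

## Working session

There is one attempt and no reset: what is moved stays moved. The work goes in short steps, Python scripts to look and compute and a tool call to move; the robot and the scene stay as the last step left them, time stands still between calls to the robot, and variables do not carry over. Pictures are saved under pics/ and viewed, and the job is handed in when it is done.

Besides the shell and the picture viewer there is one more tool, called after "Request:" as name(argument=value, ...), one argument or row to a line, values as JSON. step_arm: Moves the arm, as the interface text tells. Its arguments: {"type":"object","properties":{"commands":{"type":"string"},"newtons":{"type":"number"}},"required":["commands"]}

```bash
mkdir -p pics; cat > h.py <<'E'
import numpy as np, cv2
from workcell import get_state, vision, ctrl, finder
from scipy.spatial.transform import Rotation as R
def shot(cam,fn):
    s=get_state(); p,d=vision.camera(cam); cv2.imwrite('pics/'+fn,cv2.cvtColor(p,cv2.COLOR_RGB2BGR)); np.savez('pics/'+fn[:-4]+'.npz',d=d,p=p,pos=s['tcp_pos'],rot=s['tcp_rot']); return p,d,s
def c2w(cam,s=None):
    c=vision.calibration(cam)
    if cam!='wrist': return c,np.array(c['cam_to_world'])
    T=np.eye(4); q=np.array(s['tcp_rot']); T[:3,:3]=R.from_quat(q[[1,2,3,0]]).as_matrix(); T[:3,3]=s['tcp_pos']
    return c,T@np.array(c['T_tool_cam'])
def cloud(cam,d,s=None):
    c,T=c2w(cam,s); h,w=d.shape
    u,v=np.meshgrid(np.arange(w),np.arange(h)); K=np.array([[c['fx'],0,c['cx']],[0,c['fy'],c['cy']],[0,0,1.]])
    n=cv2.undistortPoints(np.stack([u.ravel(),v.ravel()],1).astype(float).reshape(-1,1,2),K,np.array(c['D'],float)).reshape(h,w,2)
    P=np.stack([n[...,0]*d,-n[...,1]*d,-d],-1); W=P@T[:3,:3].T+T[:3,3]; W[d<=0]=np.nan
    return W
E
python3 - <<'E'
from h import *
s=get_state(); print(s)
for c in ['top','side']:
    p,d,s=shot(c,c+'0.png'); W=cloud(c,d)
    print(c,vision.calibration(c)['cam_to_world'])
    for l in ['brass_tail_center','steel_tail_center','hopper_brass','hopper_steel','tee_center','jar_center','carton_center'] if c=='top' else ['brass_tail_center']:
        for r in finder.search_frame(c,l)[:2]:
            u,v=[int(round(x)) for x in r['rect'][:2]]; print(l,r['p'],np.round(r['rect'],0),np.round(W[v,u],3))
E
```

```text
{'clock': 0.0, 'joint_positions': array([ 1.14569068e+00,  2.63513212e-01, -4.89591372e-02,  1.25939630e+00,
       -2.70865293e-05,  1.41546865e+00]), 'joint_velocities': array([ 0.00243122,  0.00066281, -0.0013897 , -0.00039092,  0.00016831,
        0.00047709]), 'effort': array([ 4.46926160e-04, -6.37618804e+01,  3.84561288e+01,  1.39107340e-02,
       -9.58101123e-05, -2.47203968e-05]), 'tcp_pos': array([0.13983213, 0.50574749, 0.23882198]), 'tcp_rot': array([-1.40451241e-04,  1.34480279e-01,  9.90916125e-01, -5.17616665e-04]), 'contact_force': array([ 0.64560868,  0.35369444, -0.12228472]), 'ft_torque': array([ 0.05076072,  0.02368534, -0.01036157]), 'opening': 0.08518377578755505}
top [[ 0.01813556  0.98067476 -0.19480274  0.25653715]
 [-0.99978237  0.01577786 -0.01364797 -0.0146441 ]
 [-0.01031065  0.19500786  0.98074748  1.5115049 ]
 [ 0.          0.          0.          1.        ]]
brass_tail_center 0.46 [403. 242.   9.   9.] [ 0.412 -0.257  0.043]
steel_tail_center 0.38 [316. 237.  16.  18.] [0.425 0.032 0.033]
hopper_brass 0.83 [369. 176.  57.  60.] [ 0.607 -0.135  0.154]
hopper_steel 0.2 [370. 185.  46.  24.] [ 0.579 -0.138  0.15 ]
tee_center 0.75 [316. 239.  19.  16.] [0.418 0.032 0.033]
jar_center 0.77 [202. 181.  18.  24.] [0.602 0.417 0.072]
carton_center 0.85 [456. 181.  56.  41.] [ 0.614 -0.43   0.077]
side [[ 0.93019661  0.20211196 -0.30640663  0.15882828]
 [-0.367035    0.52220887 -0.76979426 -0.90475999]
 [ 0.00442364  0.82852197  0.55993909  0.78249276]
 [ 0.          0.          0.          1.        ]]
brass_tail_center 0.87 [321. 306.  13.  33.] [ 0.416 -0.274  0.045]
```

```bash
python3 - <<'E'
import cv2
for c in ['top','side']:
    p=cv2.imread(f'pics/{c}0.png'); 
    if c=='top': p=cv2.resize(p[130:300,160:520],None,fx=2.2,fy=2.2,interpolation=cv2.INTER_CUBIC)
    cv2.imwrite(f'pics/{c}0v.png',p)
E
```

```text
(no output)
```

View pics/top0v.png

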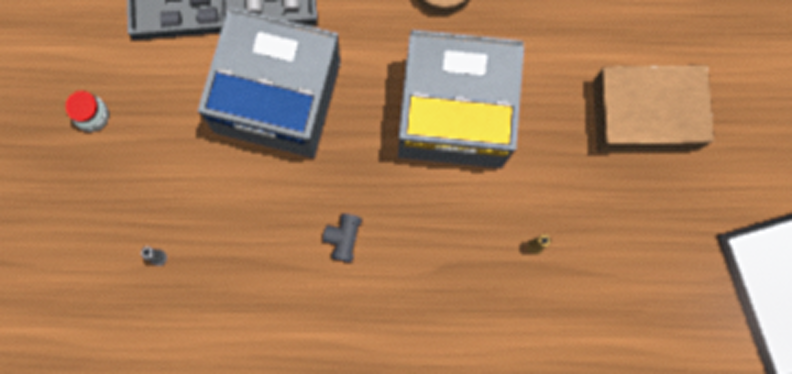

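View pics/side0v.png

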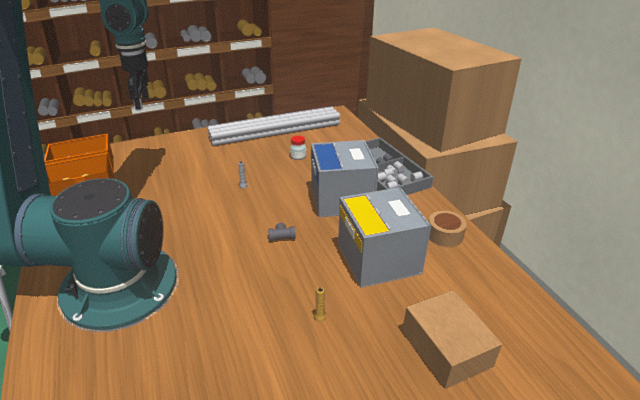

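The side picture shows the brass tail at (320,305), in front and to the right of the yellow hopper at (383,235). The tee, steel tail and jar stand clear of it. In the top crop the yellow hopper is at (463,97), slightly turned. Next I'll measure both from depth.

```bash
python3 - <<'E'
from h import *
for c in ['top','side']:
    z=np.load(f'pics/{c}0.npz'); W=cloud(c,z['d']); hsv=cv2.cvtColor(z['p'],cv2.COLOR_RGB2HSV)
    # yellow flap
    m=(hsv[...,0]>22)&(hsv[...,0]<34)&(hsv[...,1]>180)&(hsv[...,2]>120)&(abs(W[...,2]-.15)<.012)
    P=W[m]; r=cv2.minAreaRect((P[:,:2]*1000).astype(np.float32)); print(c,'flap',m.sum(),r,np.median(P[:,2]), cv2.boxPoints(r).round().tolist())
    # hopper top
    m=(abs(W[...,2]-.152)<.012)&(abs(W[...,0]-.6)<.13)&(abs(W[...,1]+.14)<.12)
    P=W[m]; r=cv2.minAreaRect((P[:,:2]*1000).astype(np.float32)); print(c,'top',m.sum(),r,cv2.boxPoints(r).round().tolist())
    m=(abs(W[...,0]-.42)<.05)&(abs(W[...,1]+.265)<.05)&(W[...,2]>.015)&(W[...,2]<.1)
    P=W[m]; print(c,'tail',m.sum(),P.mean(0).round(4),P.min(0).round(4),P.max(0).round(4))
    for lo,hi in [(.02,.04),(.04,.06),(.06,.08),(.078,.1)]:
        q=P[(P[:,2]>lo)&(P[:,2]<hi)]
        if len(q): print(lo,len(q),q.mean(0).round(4))
E
```

```text
top flap 1 ((599.2337646484375, -204.66725158691406), (0.0, 0.0), 0.0) 0.14989411323041524 [[599.0, -205.0], [599.0, -205.0], [599.0, -205.0], [599.0, -205.0]]
top top 2596 ((627.44091796875, -138.181884765625), (166.188720703125, 165.84901428222656), 85.04739379882812) [[538.0, -214.0], [703.0, -228.0], [717.0, -63.0], [552.0, -48.0]]
top tail 52 [ 0.4151 -0.2607  0.0594] [ 0.4046 -0.2699  0.0154] [ 0.4277 -0.2538  0.093 ]
0.02 8 [ 0.4146 -0.2583  0.0293]
0.04 6 [ 0.4138 -0.2572  0.0513]
0.06 12 [ 0.4148 -0.2596  0.073 ]
0.078 21 [ 0.4174 -0.2633  0.0847]
side flap 859 ((581.0285034179688, -135.45811462402344), (148.61822509765625, 56.00703430175781), 85.32041931152344) 0.1491819974705303 [[547.0, -207.0], [603.0, -212.0], [615.0, -64.0], [559.0, -59.0]]
side top 3148 ((627.567626953125, -138.82235717773438), (171.89662170410156, 166.34095764160156), 84.58831787109375) [[537.0, -217.0], [702.0, -232.0], [718.0, -61.0], [553.0, -45.0]]
side tail 221 [ 0.4148 -0.2692  0.0536] [ 0.406  -0.2745  0.0152] [ 0.4254 -0.2574  0.0864]
0.02 53 [ 0.4147 -0.2698  0.0307]
0.04 48 [ 0.4145 -0.2696  0.0499]
0.06 51 [ 0.4141 -0.2706  0.0698]
0.078 52 [ 0.4159 -0.2669  0.0827]
```

Request:
step_arm(
  commands="85 -373 -298 0 0 0 -0.183;85 -373 -298 0 0 0 -0.183;85 -373 -298 0 0 0 -0.183;85 -373 -298 0 0 0 -0.183;85 -373 -298 0 0 0 -0.183;85 -373 -298 0 0 0 -0.183;85 -373 -298 0 0 0 -0.183;85 -373 -298 0 0 0 -0.183;85 -373 -298 0 0 0 -0.183;85 -472 -668 20 0 0 -0.183;85 -472 -668 20 0 0 -0.183;85 -472 -668 20 0 0 -0.183",
)

```text
clock: 1.7
tcp_pos: [0.407, -0.007, 0.232]
tcp_rot: [0.0, 0.043, 0.999, -0.0]
contact_force: [1.8, 0.8, 0.3]
opening: 0.085
```

Request:
step_arm(
  commands="85 -32 -255 42 0 0 0;85 -32 -255 42 0 0 0;85 -32 -255 42 0 0 0;85 -32 -255 42 0 0 0;85 -32 -255 42 0 0 0;85 -32 -255 42 0 0 0;85 -32 -255 42 0 0 0;85 -32 -255 42 0 0 0;85 -32 -255 42 0 0 0",
)

```text
clock: 2.6
tcp_pos: [0.4169, -0.2626, 0.1904]
tcp_rot: [0.0, 0.043, 0.999, -0.0]
contact_force: [0.5, 0.2, 0.2]
opening: 0.0852
```

```bash
python3 - <<'E'
from h import *
p,d,s=shot('wrist','w1.png'); print(s['tcp_pos'],s['tcp_rot'],s['joint_positions'].round(3)); W=cloud('wrist',d,s)
r=finder.search_frame('wrist','brass_tail_center')[:2]; print(r)
m=(abs(W[...,0]-.417)<.04)&(abs(W[...,1]+.264)<.035)&(W[...,2]>.02)&(W[...,2]<.1)
P=W[m]; print(m.sum())
for lo,hi in [(.02,.04),(.04,.06),(.06,.08),(.081,.1)]:
    q=P[(P[:,2]>lo)&(P[:,2]<hi)]
    if len(q): print(lo,len(q),q.mean(0).round(4),q.min(0).round(4),q.max(0).round(4))
E
```

```text
[ 0.41692747 -0.26257663  0.19040044] [ 3.32573660e-04  4.26354942e-02  9.99090635e-01 -8.17599467e-05] [-0.728  0.229 -0.231  1.11   0.    -0.642]
[{'rect': [322.2, 188.5, 23.4, 36.4], 'p': 0.62}]
558
0.02 63 [ 0.4103 -0.2646  0.0305] [ 0.408  -0.2741  0.02  ] [ 0.4179 -0.2562  0.0398]
0.04 78 [ 0.41   -0.2647  0.0495] [ 0.4079 -0.2746  0.0401] [ 0.4172 -0.2564  0.0599]
0.06 105 [ 0.4102 -0.2646  0.0698] [ 0.4081 -0.274   0.0601] [ 0.4158 -0.2565  0.0799]
0.081 309 [ 0.4162 -0.2653  0.0855] [ 0.4081 -0.2744  0.0811] [ 0.4263 -0.2571  0.0879]
```

View pics/w1.png

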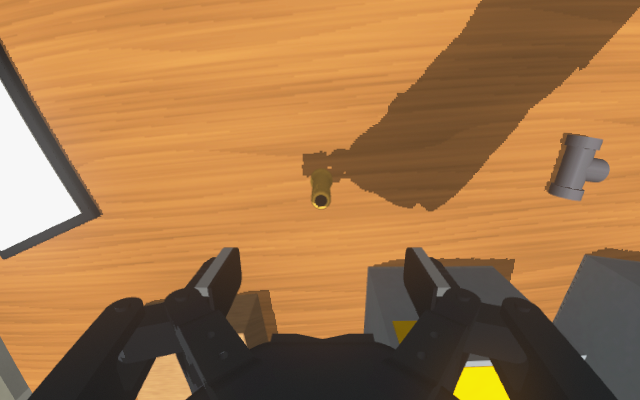

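The wrist picture shows the tail at (321,190), midway between the fingers. All three cameras put its axis at about (0.417, -0.265), with the top at 85 mm, so I'll go down and grip.

Request:
step_arm(
  commands="85 0 -2.5 45 0 0 0;85 0 -2.5 90 0 0 0;85 0 -2.5 120 0 0 0;85 0 -2.5 136 0 0 0;85 0 -2.5 136 0 0 0;0 0 -2.5 136 0 0 0;0 0 -2.5 136 0 0 0;0 0 -2.5 136 0 0 0;0 0 -2.5 136 0 0 0;0 0 -2.5 136 0 0 0;0 0 -2.5 136 0 0 0;0 0 -2.5 136 0 0 0",
  newtons=60,
)

```text
clock: 3.9
tcp_pos: [0.4172, -0.2655, 0.055]
tcp_rot: [0.001, 0.043, 0.999, -0.001]
contact_force: [-0.5, 0.1, 6.2]
opening: 0.0168
```

Request:
step_arm(
  commands="0 0 0 0 0 0 0;0 0 0 0 0 0 0;0 0 0 0 0 0 0",
)

```text
clock: 4.2
tcp_pos: [0.4172, -0.2656, 0.055]
tcp_rot: [0.001, 0.043, 0.999, -0.001]
contact_force: [0.6, 1.0, 1.6]
opening: 0.0165
```

Request:
step_arm(
  commands="0 0 0 -40 0 0 0;0 0 0 -80 0 0 0;0 0 0 -120 0 0 0;0 0 0 -160 0 0 0;0 0 0 -180 0 0 0;0 0 0 -180 0 0 0;0 0 0 -180 0 0 0;0 0 0 -180 0 0 0",
)

```text
clock: 5.0
tcp_pos: [0.4165, -0.265, 0.2337]
tcp_rot: [-0.0, 0.043, 0.999, 0.0]
contact_force: [-0.3, -1.2, -1.3]
opening: 0.0164
```

```bash
python3 - <<'E'
from h import *
p,d,s=shot('side','s2.png'); print(s['tcp_pos'],s['tcp_rot'],s['contact_force'],s['opening']); 
W=cloud('side',d); hsv=cv2.cvtColor(p,cv2.COLOR_RGB2HSV)
m=(abs(W[...,0]-.417)<.04)&(abs(W[...,1]+.266)<.035)&(W[...,2]>.1)&(W[...,2]<.218)
P=W[m]; print(len(P),P.min(0),P.max(0))
for lo in np.arange(.17,.22,.01):
    q=P[(P[:,2]>lo)&(P[:,2]<lo+.01)]; print(lo,len(q),q.mean(0) if len(q) else '')
cv2.imwrite('pics/s2v.png',cv2.resize(cv2.cvtColor(p,cv2.COLOR_RGB2BGR)[150:350,220:480],None,fx=3,fy=3))
c,T=c2w('wrist',s)
p,d,s=shot('wrist','w2.png')
E
```

```text
[ 0.41645095 -0.26498851  0.23367224] [-8.49482042e-06  4.26109701e-02  9.99091732e-01  1.25924466e-04] [-0.33702857 -1.17869475 -1.33239925] 0.016418690132769816
188 [ 0.4031798  -0.27887336  0.17642604] [ 0.428305   -0.25755476  0.21759246]
0.17 6 [ 0.41339751 -0.27265692  0.17817772]
0.18000000000000002 54 [ 0.41338596 -0.27373959  0.18561487]
0.19000000000000003 61 [ 0.4139715  -0.27037196  0.19367279]
0.20000000000000004 34 [ 0.4138326  -0.27123359  0.20485091]
0.21000000000000005 33 [ 0.41403551 -0.27102925  0.21376236]
```

View pics/s2v.png

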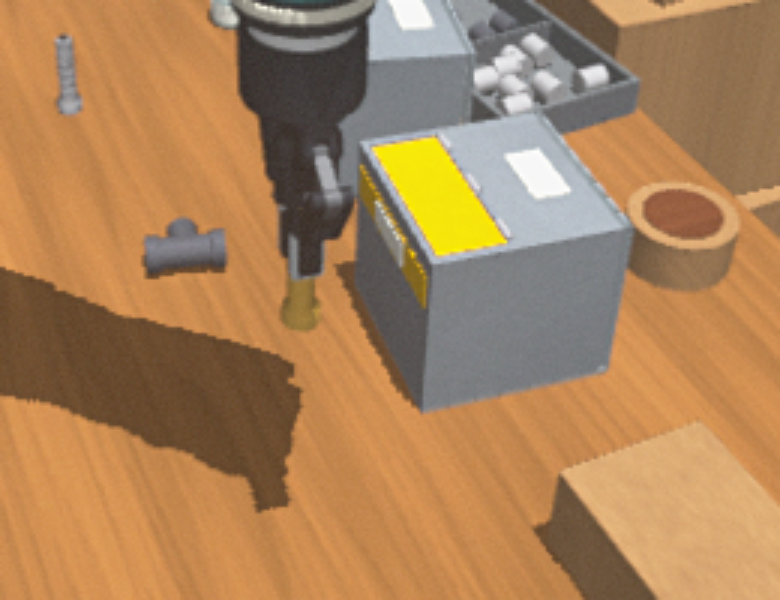

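View pics/w2.png

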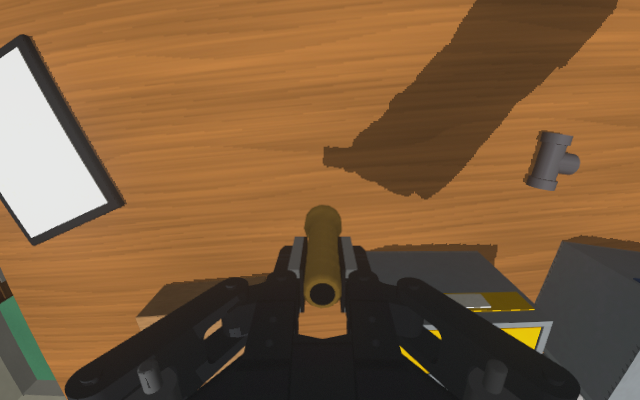

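The side crop shows the tail held upright by its upper half at (302,300), with its foot about 178 mm up. The wrist picture agrees. Next I'll move over the slot.

Request:
step_arm(
  commands="0 -30 29 0 0 0 0;0 -60 59 0 0 0 0;0 -90 88 0 0 0 0;0 -118 116 0 0 0 0;0 -137 135 0 0 0 0;0 -146 144 0 0 0 0;0 -146 144 0 0 0 0;0 -146 144 0 0 0 0;0 -146 144 0 0 0 0",
)

```text
clock: 6.0
tcp_pos: [0.5734, -0.1348, 0.2339]
tcp_rot: [-0.0, 0.043, 0.999, 0.0]
contact_force: [-0.6, 0.4, -2.2]
opening: 0.0164
```

```bash
python3 - <<'E'
from h import *
p,d,s=shot('side','s3.png'); print(s['tcp_pos'],s['tcp_rot'],s['contact_force'],s['joint_positions'].round(3)); 
W=cloud('side',d); 
for lo in [.15,.18,.2]:
    m=(abs(W[...,0]-.574)<.03)&(abs(W[...,1]+.134)<.03)&(W[...,2]>max(lo,.165))&(W[...,2]<lo+.02)
    P=W[m]; print(lo,len(P),P.mean(0) if len(P) else '',P.min(0),P.max(0))
cv2.imwrite('pics/s3v.png',cv2.resize(cv2.cvtColor(p,cv2.COLOR_RGB2BGR)[120:300,280:480],None,fx=3,fy=3))
p,d,s=shot('wrist','w3.png')
E
```

```text
[ 0.57344927 -0.13483286  0.23389258] [-1.21766657e-04  4.31694057e-02  9.99067758e-01  5.38576006e-05] [-0.57336344  0.36744349 -2.2471107 ] [-0.369  0.376  0.107  1.301  0.    -0.283]Traceback (most recent call last):
  File "<stdin>", line 6, in <module>
    return umr_minimum(a, axis, None, out, keepdims, initial, where)
ValueError: zero-size array to reduction operation minimum which has no identity
```

```bash
python3 - <<'E'
from h import *
p,d,s=shot('wrist','w3.png'); W=cloud('wrist',d,s)
hsv=cv2.cvtColor(p,cv2.COLOR_RGB2HSV)
m=(hsv[...,0]>22)&(hsv[...,0]<34)&(hsv[...,1]>150)&(abs(W[...,2]-.15)<.01); P=W[m]
print(len(P),cv2.minAreaRect((P[:,:2]*1000).astype(np.float32)) if len(P) else '')
# front edge: hopper top points, in hopper axes about centre est
a=np.deg2rad(-4.9); X=np.array([np.cos(a),np.sin(a)])
m=(abs(W[...,2]-.15)<.006)&(abs(W[...,0]-.6)<.12)&(abs(W[...,1]+.138)<.1)
P=W[m]; print(len(P),((P[:,:2]-[.6275,-.1385])@X).min() if len(P) else '')
q=cv2.imread('pics/s3.png'); cv2.imwrite('pics/s3v.png',cv2.resize(q[100:300,280:480],None,fx=3,fy=3))
E
```

```text
9389 ((580.864501953125, -136.15133666992188), (145.48214721679688, 56.64130401611328), 84.9387435913086)
17567 -0.08236939952418082
```

View pics/s3v.png

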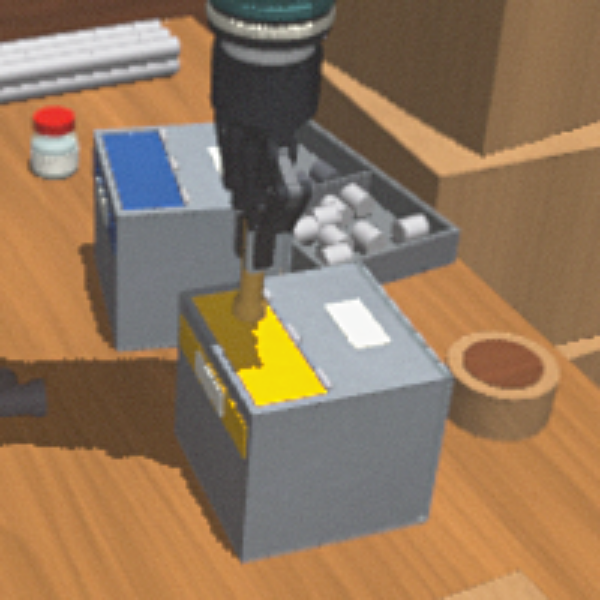

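View pics/w3.png

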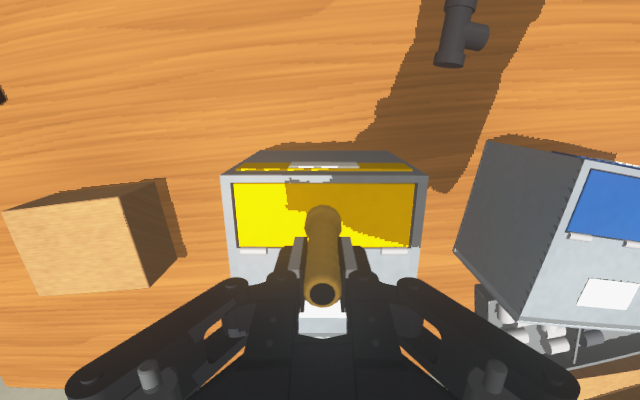

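The flap measured by the wrist camera puts the slot point at (0.5724, -0.1354). The TCP is about 1 mm from that. The wrist picture shows the tail over the yellow flap at (322,225). I'll press down in stages.

Request:
step_arm(
  commands="0 0 0 20 0 0 0;0 0 0 35 0 0 0;0 0 0 50 0 0 0;0 0 0 60 0 0 0;0 0 0 70 0 0 0;0 0 0 80 0 0 0;0 0 0 80 0 0 0",
  newtons=80,
)

```text
clock: 6.8
tcp_pos: [0.5722, -0.1349, 0.1528]
tcp_rot: [-0.001, 0.044, 0.999, 0.0]
contact_force: [-5.6, 0.2, -1.5]
opening: 0.0162
```

Request:
step_arm(
  commands="0 0 0 12 0 0 0;0 0 0 24 0 0 0;0 0 0 36 0 0 0;0 0 0 46 0 0 0;0 0 0 54 0 0 0;0 0 0 54 0 0 0;0 0 0 54 0 0 0;0 0 0 54 0 0 0;0 0 0 54 0 0 0",
)

```text
clock: 7.7
tcp_pos: [0.5706, -0.1345, 0.098]
tcp_rot: [-0.003, 0.044, 0.999, 0.0]
contact_force: [-8.6, -0.4, -6.8]
opening: 0.0164
```

```bash
python3 - <<'E'
from h import *
p,d,s=shot('wrist','w4.png'); print(s['tcp_pos'],s['contact_force'],s['opening'])
p,d,s=shot('side','s4.png')
q=cv2.imread('pics/s4.png'); cv2.imwrite('pics/s4v.png',cv2.resize(q[100:300,280:480],None,fx=3,fy=3))
E
```

```text
[ 0.57056691 -0.13449027  0.09796979] [-8.62494464 -0.37302987 -6.82030011] 0.016387986323613966
```

View pics/s4v.png

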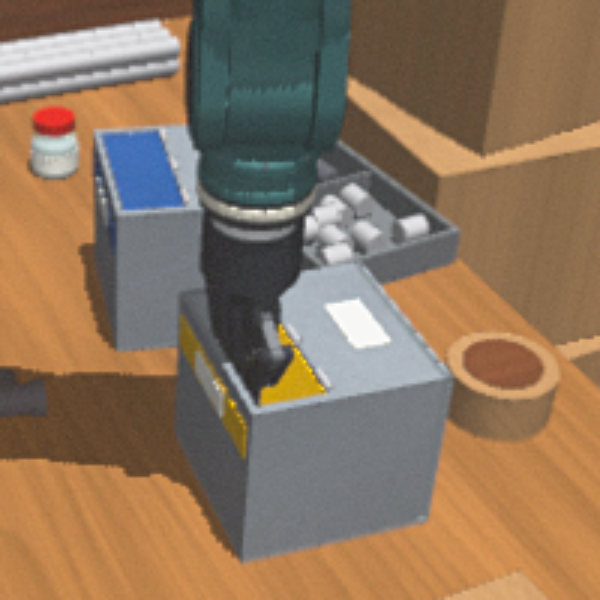

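View pics/w4.png

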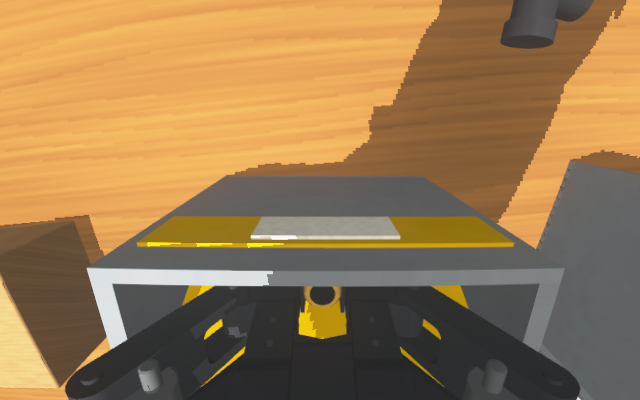

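```bash
python3 - <<'E'
from h import *
z=np.load('pics/w4.npz'); s=dict(tcp_pos=z['pos'],tcp_rot=z['rot']); W=cloud('wrist',z['d'],s); hsv=cv2.cvtColor(z['p'],cv2.COLOR_RGB2HSV)
a=np.deg2rad(-5.0); X=np.array([np.cos(a),np.sin(a)]); C=np.array([.581,-.1362])+.0445*X
hx=(W[...,:2]-C)@X; hy=(W[...,:2]-C)@np.array([-X[1],X[0]])
m=(hsv[...,0]>20)&(hsv[...,0]<34)&(hsv[...,1]>150)&(np.arange(400)[:,None]>283)&(abs(hy)<.075)&(W[...,2]<.15)
P=np.c_[hx[m],hy[m],W[...,2][m]]; print(len(P),P.min(0),P.max(0))
for c in (slice(180,235),slice(300,345),slice(430,470)):
    mm=np.zeros_like(m); mm[:,c]=m[:,c]
    x,zz=hx[mm],W[...,2][mm]; print(c,len(x),np.median(np.arctan2(.148-zz,-.016-x)) , zz.min(), zz.max(), x.min(),x.max())
m=(np.abs(np.arange(640)-322)<14)[None]&(np.abs(np.arange(400)-293)<10)[:,None]
print(np.nanmedian(W[m],0), np.nanmax(W[m],0), np.median(hx[m]), 'tcp hx',(z['pos'][:2]-C)@X)
print(get_state()['contact_force'],get_state()['ft_torque'])
E
```

```text
2594 [-0.06818273 -0.07302475  0.10417071] [-0.02004312  0.07322726  0.14837472]
slice(180, 235, None) 485 0.9918629730720596 0.10417885837417476 0.14815019594136083 -0.06816337187024436 -0.020091874370495987
slice(300, 345, None) 1368 0.9889419359852165 0.11088378832108757 0.12974836853144717 -0.05060570288380717 -0.02906628838995648
slice(430, 470, None) 450 1.0117034018827031 0.10417071002364026 0.14837471713010494 -0.06818273083805179 -0.020043119134797262
[ 0.56962388 -0.13598264  0.12926639] [ 0.57568842 -0.13007244  0.15165483] nan tcp hx -0.05504239742307113
[-8.63062372 -0.70444328 -6.32393683] [-0.0548306   1.71651633 -0.01114466]
```

The flap stands at about 1.0 rad and leans on the fingers. The tail top is at z≈0.129, so its centre is near 0.087. Now I'll release it.

Request:
step_arm(
  commands="38 0 0 0 0 0 0;38 0 0 0 0 0 0;38 0 0 0 0 0 0;38 0 0 0 0 0 0;38 0 0 0 0 0 0;38 0 0 0 0 0 0;38 0 0 0 0 0 0;38 0 0 0 0 0 0",
)

```text
clock: 8.6
tcp_pos: [0.5698, -0.1342, 0.0977]
tcp_rot: [-0.004, 0.044, 0.999, 0.001]
contact_force: [-5.8, 1.0, -3.0]
opening: 0.038
```

```bash
python3 - <<'E'
from h import *
p,d,s=shot('wrist','w5.png'); print(s['tcp_pos'],s['contact_force'],s['opening'])
E
```

```text
[ 0.56977963 -0.13422631  0.09767435] [-5.81896772  1.03080048 -3.03189747] 0.03795623471816872
```

View pics/w5.png

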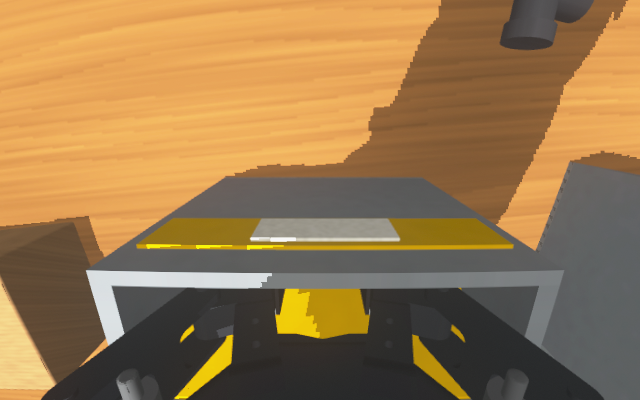

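The tail no longer shows between the fingers, where its top had been at (322,293), so it has dropped. I'll back straight out.

Request:
step_arm(
  commands="38 0 0 -15 0 0 0;38 0 0 -30 0 0 0;38 0 0 -45 0 0 0;38 0 0 -60 0 0 0;38 0 0 -80 0 0 0;38 0 0 -110 0 0 0;38 0 0 -140 0 0 0;38 0 0 -160 0 0 0;38 0 0 -160 0 0 0;38 0 0 -160 0 0 0",
)

```text
clock: 9.65
tcp_pos: [0.5716, -0.1346, 0.2578]
tcp_rot: [-0.003, 0.044, 0.999, 0.001]
contact_force: [-0.3, -1.1, -0.5]
opening: 0.0376
```

```bash
python3 - <<'E'
from h import *
p,d,s=shot('wrist','w6.png'); print(s['tcp_pos'],s['contact_force'],s['opening'])
W=cloud('wrist',d,s); hsv=cv2.cvtColor(p,cv2.COLOR_RGB2HSV)
m=(hsv[...,0]>22)&(hsv[...,0]<34)&(hsv[...,1]>150)&(abs(W[...,0]-.58)<.06)&(abs(W[...,2]-.13)<.025); P=W[m]
print(len(P),P.min(0),P.max(0),np.percentile(P[:,2],[2,50,98]))
A=np.c_[P[:,:2],np.ones(len(P))]; print('slope',np.linalg.lstsq(A,P[:,2],rcond=None)[0])
p,d,s=shot('side','s6.png')
q=cv2.imread('pics/s6.png'); cv2.imwrite('pics/s6v.png',cv2.resize(q[100:300,230:480],None,fx=3,fy=3))
print(finder.search_frame('side','brass_tail_center'))
E
```

```text
[ 0.57156187 -0.13461131  0.25776937] [-0.27669317 -1.09906017 -0.52247172] 0.03760581117525424
9119 [ 0.53774057 -0.21050475  0.10617096] [ 0.61441628 -0.05862833  0.153007  ] [0.13320387 0.15078655 0.15214764]
slope [ 0.08126317 -0.01127104  0.1015554 ]
[{'rect': [345.4, 179.7, 64.6, 76.4], 'p': 0.67}]
```

View pics/s6v.png

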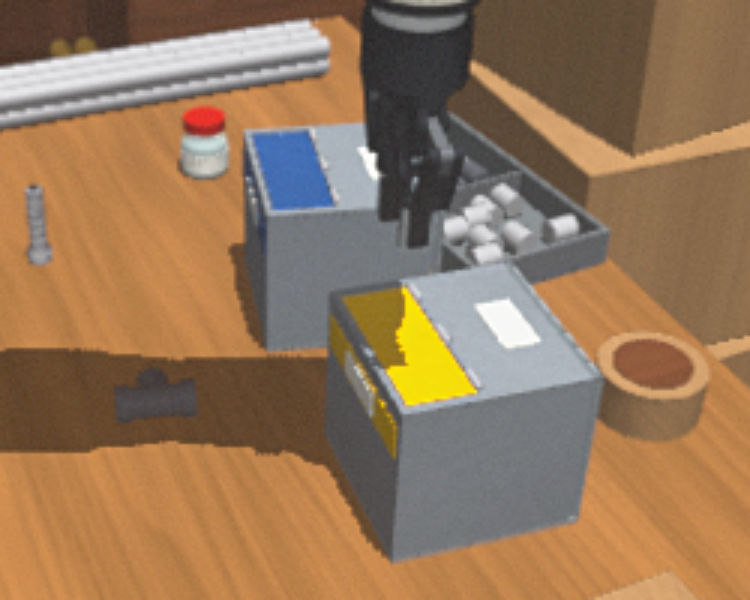

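View pics/w6.png

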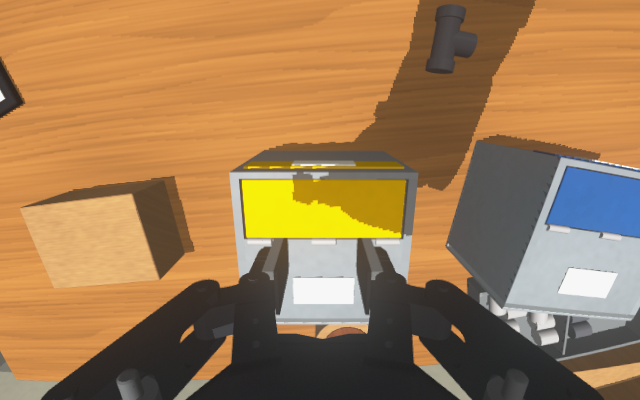

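```bash
python3 - <<'E'
from h import *
z=np.load('pics/w6.npz'); s=dict(tcp_pos=z['pos'],tcp_rot=z['rot']); W=cloud('wrist',z['d'],s)
P=W[185:235,250:400].reshape(-1,3); P=P[abs(P[:,2]-.15)<.03]
print(len(P),np.linalg.lstsq(np.c_[P[:,:2],np.ones(len(P))],P[:,2],rcond=None)[0],P[:,2].min(),P[:,2].max())
for c in ('side','top'):
    a=np.load(f'pics/{c}0.npz'); 
    p,d,_=shot(c,c+'7.png'); W0=cloud(c,a['d']);W1=cloud(c,d)
    for l in ['steel_tail_center','tee_center','jar_center','carton_center']:
        r=finder.search_frame(c,l)[:1]; print(c,l,[(x['p'],np.round(x['rect'])) for x in r])
E
```

```text
7466 [-0.00205371 -0.00059911  0.15194806] 0.14834025381699725 0.15300626773243073
side steel_tail_center [(0.51, array([243., 174.,   5.,  27.]))]
side tee_center [(0.85, array([282., 233.,  26.,  24.]))]
side jar_center []
side carton_center [(0.87, array([452., 341.,  99.,  98.]))]
top steel_tail_center [(0.42, array([201., 180.,  17.,  20.]))]
top tee_center []
top jar_center [(0.6, array([202., 181.,  20.,  22.]))]
top carton_center [(0.92, array([456., 179.,  54.,  39.]))]
```

The flap is level, with a slope of about 0.002 and z≈0.150. The bystanders are where they were, so I'll hand in.

```bash
python3 -c "
from h import *
ctrl.job_done(); print(get_state()['clock'])"
```

```text
the job is handed in; nothing more can be done
the job is handed in; nothing more can be done
```

I put the brass hose tail in the yellow-flapped hopper and handed the job in at about 10 s of the 51 s allowed. I did not see the tail at rest inside the hopper. That it is there follows from it vanishing between the fingers on release, not showing on the bench afterwards, and the flap closing fully.

- **The job:** I gripped the tail by its upper half and lifted it, with its foot about 178 mm up. With it I pressed the yellow flap down to about 1.0 rad. I let go with the tail's centre at about z = 87 mm, then backed straight out.
- **Flaps:** By depth the yellow flap is level (slope about 0.002, z ≈ 0.150 m). The blue flap looks shut in the pictures.
- **Robot:** Contact force was about 1 N with the gripper clear above the hopper, so it is touching nothing.
- **Bystanders:** In the last pictures the steel tail, tee, jar and carton appear where they were, judged by eye and by the finder's rectangles. I did not measure their positions again in 3D.

**Checks that disagreed:**
- A first fit of the flap's slope gave 0.08, because it took in the yellow front band. The fit on the flap alone gave 0.002.
- The finder reported the brass tail in the side view after the drop, but that was a false hit on the blue hopper.
- In the last pictures it missed the jar in the side view and the tee in the top view, and in the top view it took the jar for the steel tail.
- While the flap was held open, the wrist showed about 5 N more downward force than I expected, and I did not find out why.

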